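# Fit the last cello peg and prove that it bites

### The job

Take the full-size peg out of the peg rack, put it in the one empty peg hole of the cello pegbox held in the vice and press it down until the taper bites hard (about 18 N, and never more than 24 N or the cheek may split). Then pull straight up on it with slowly rising force to about 9 N, hold it there for a second without ever passing 13 N, to prove that it does not draw out; if it slips, press it in harder and prove it again. Let go, leaving the peg biting in its hole, and leave the other pegs and the things on the bench alone.

Things in the scene. Friction and masses are not known exactly. Their poses are not given: they have to be found in the camera images.
- peg_head (a point): centre of the flat heart-shaped thumb-piece of the full-size cello peg, black ebony, 136 mm long, 45 g, hanging upright by its collar in one of the rack's three holes. The thumb-piece is 34 mm wide (along x), 11 mm thick (along y: grip so) and 36 mm high; z is the peg's axis, up. It lifts out freely and must rise 95 mm to clear the rack
- peg_tip (a point): lower end of that peg's shaft, on its axis, 121 mm below peg_head. The shaft is 92 mm long, tapered evenly from 10.4 mm across at the tip to 14.4 mm under the collar; the collar is 21 mm across, 8 mm high, its underside 29 mm below peg_head
- peg_hole (a point): centre of the mouth of the empty hole, on top of the pegbox's upper cheek, 128 mm above the bench, between two black ends of pegs fitted from below; z up, y along the neck to the vice, x across the pegbox (40 mm wide). Reamed to the peg's taper: 13.6 mm across at the mouth, so the tip enters with 1.6 mm to spare all round. A peg let down lightly stops with peg_head 47 to 50 mm above this point
- lower_hole (a point): centre of the hole's mouth in the lower cheek, 36 mm below peg_hole on the same axis, 12.5 mm across; both cheeks are 10 mm thick. Pressed straight with 18 N the peg sinks 6 to 9 mm below where it stops when let down lightly, how far varies; the taper then holds against a pull of about two thirds of the force it was pressed with, and beyond that it creeps out
- neck (a joint): how far the neck has shifted up (+) or down (-) in the vice's cork-lined jaws, m, 0 at rest; the cork springs: 1 mm for each 6 N of vertical force on the pegbox, either way, and back when it is let go
- fitted_peg (a point): centre of the thumb-piece of the neighbouring full-size peg, already fitted from above, 60 mm from the empty hole along the pegbox; part of the neck. Its collar stands 16 mm above the cheek
- vice: the iron bench vice that holds the neck on its side, 170 x 110 mm base, jaws 135 mm high; origin on the bench under the jaws; the neck lies along its y, the pegbox and scroll towards its -y, the screw and its bar towards its -x. Fixed
- rack: the wooden peg rack, 200 x 55 mm board (along its x, y), top 106 mm above the bench, holes at x = -62, 0 and 62 mm; origin on the bench under its middle. Fixed
- small_peg_a_head (a point): a quarter-size cello peg of the same black wood, clearly smaller (97 mm long, thumb-piece 23 mm wide, 9 thick, 26 high), hanging in the rack; the point is the centre of its thumb-piece. Leave it in place
- small_peg_b_head (a point): a second, identical small peg in the rack; the point is the centre of its thumb-piece. Leave it in place
- glue_jar: a glass jar with a steel lid, 72 mm across, 85 mm high; origin under its centre. Bystander
- knife: a luthier's knife lying flat, 195 mm long, round wooden handle 20 mm thick towards its -x, steel blade towards +x; origin at bench level below a point 100 mm from the handle's end. Bystander
- bridge: a maple cello bridge lying flat, about 100 x 88 x 11 mm; origin under its middle. Bystander
- finger_plane: a small brass thumb plane, 75 x 30 mm, 40 mm high; origin under its middle. Bystander
- peg_shaper: a dark wooden peg shaper with a steel blade on top, 95 x 42 x 38 mm; origin under its middle. Bystander
- spool_clamp: a wooden spool clamp standing upright, 38 mm across, 104 mm high; origin under its middle. Bystander
Things that resemble listed ones, but are neither listed nor needed, are in the scene too. What is shaped like the part that bears peg_head but turquoise is not meant.

How it is judged:
On the way, in this order (a step that is already met when the one before it is completed fails the run):
1. the peg is pressed down in the pegbox hole until it bites (with at least 10 N) (value of joint neck below -0.00167 m and z of peg_head in the frame of peg_hole below 0.047 m and angle between the z axis of peg_head and the z axis of peg_hole, either way round below 0.06 rad and horizontal distance between peg_head and peg_hole below 0.005 m), for 0.1 s.
2. the seated peg alone is pulled up with 7 N or more for 0.5 s and does not draw out (value of joint neck above 0.00117 m and z of peg_head in the frame of peg_hole below 0.047 m and angle between the z axis of peg_head and the z axis of peg_hole, either way round below 0.06 rad and horizontal distance between peg_head and peg_hole below 0.005 m and contact force between the fingers and peg above 1 N and contact force between each of the arm, the fingers and vice below 0.5 N), for 0.5 s.
At the end, for the whole second after the job is handed in: the peg stands in its hole in line with it (within 0.06 rad), bitten in so that its thumb-piece centre is 30 to 47 mm above the hole's mouth, released, still, and the neck is back at rest (within 2 N) (z of peg_head in the frame of peg_hole between 0.03 and 0.047 m and angle between the z axis of peg_head and the z axis of peg_hole, either way round below 0.06 rad and horizontal distance between peg_head and peg_hole below 0.005 m and value of joint neck between -0.00033 and 0.00033 m and linear speed of peg below 0.01 m/s); the robot touches nothing.
It fails at once if the pegbox is pressed down with more than 25 N (value of joint neck below -0.00417 m).
It fails at once if the peg is pulled with more than 14 N (value of joint neck above 0.00233 m).
It fails at once if another peg or a thing on the bench is moved by more than 15 mm (distance of any of small_peg_a_head, small_peg_b_head, glue_jar, knife, bridge, finger_plane, peg_shaper, spool_clamp from where it was at the start of the episode above 0.015 m).
It also fails if it takes over 64 s, if anything falls off the work surface, if the arm or the gripper's body presses on something with over 40 N, if the wrist force passes 120 N, or if a joint passes its speed limit or range.

### The arm

A 6-joint arm with a two-finger parallel gripper is mounted at the origin on the work surface. World frame = base frame: x ahead of the robot, y to its left, z up, the work surface at z = 0. Lengths are in m, angles in rad, forces in N, time in s.
With the tool pointing down it reaches from about 0.3 to 0.775 m from the base axis. Payload 14.6 kg.
Tool frame: the origin (TCP) lies at the very end of the fingers, on their centre line; the grasp point (between the pads) lies 19 mm behind it; z points along the fingers, x is the direction in which the jaws open and shut, and the axes are right-handed (so a half turn about z gives the same grasp; the last joint's range is limited). The gripper opens to 85 mm and grips with 20 to 120 N. Pads are 22 mm wide; open, the fingers measure 114 mm over their backs; the gripper's body (76 mm by 85 mm) begins 54 mm behind the grasp point. The pads swing forward as they close: fully open they stand 13 mm farther back than shut.
Start: joints at [1.165, 0.3, 1.521, -0, 1.321, -0.067], TCP at [0.183, 0.519, 0.231] pointing down, gripper open.
Joint ranges: [-3.03, 3.03], [-0.79, 2.21], [0.23, 2.52], [-1.04, 4.18], [0, 3.07], [-2.55, 2.55]. Speed limits (rad/s): [2.22, 2.22, 2.57, 3.14, 3.14, 3.14].

### API

Orientations are given as a unit quaternion [x, y, z, w].
In Python, from rig import * gives the robot as it stands.
- The arm moves only by the tool play_rows, never from a script. Its argument "series" is a list of rows, each a list of 3 entries, a list of its own where there are three numbers: the shift along the tool's x, y, z in units of 25 mm (1.0 is 25 mm), then the turn, a rotation vector about the tool's x, y, z in units of 8 degrees (1.0 is 8 degrees), then the closure, from -1 (fully open) to 1 (shut). In form: [[[x, y, z], [rx, ry, rz], jaw], ...]. A call has 1 to 5 rows; each row shifts and turns the commanded pose from where the row before left it, along the tool's axes as they then stand; what a row does not reach is not made up. A row lasts 1/10 s, in which the tool goes at most 50 mm and 8.59 degrees, less where a joint would pass 70% of its speed; a pose out of reach is approached as far as the arm can. A call is refused whole if a number of a shift passes 1 or a number of a turn 1, either way. A call with a gripper value outside its range is refused whole. The fingers move at their own pace and stop on an object; "force" is the grip in N (left out, the last holds). Time passes only in rows, so rows that do not move let the fingers close. It gives the time, the measured TCP pose, the force and the opening at its end, in the units of the state.
- state(): the state, without advancing time (a new reading comes with each control period).
- get_image(name): name is "side" or "top"; returns (picture, depth): 420x560x3 uint8, blue, green, red; 420x560 float32, m along the optical axis (not along the pixel's ray), 0 where there is no reading.
- get_calibration(name): a dict with "camera_matrix" (3x3 intrinsics, pixels), "k1" (the pictures are not rectified: a ray, as slopes to the right and down, at radius r is drawn at 1 + k1 r^2 times it, then the intrinsics apply), "eye" and "attitude" of the camera in the world. Camera axes: x right, y up, looking along -z (the intrinsics and any distortion apply to the point x, -y, -z); pixel columns grow to the right and rows downward; lengths in m; the calibration is good to about 2 mm. A picture is of the moment at which its call begins. get_calibration takes no time and is no camera call.
- finish_job(): hands the job in, once; it reports no verdict.
Trained networks look in the newest picture that a camera, given by its name, has taken for a name from the list of things; names that differ only in an ending like _2 or _b are one class to them, and where a whole thing is asked for, a point or a joint stands for the part that bears it (a point fixed in the world has none). Each returns a list of dicts, best first, with "conf" (0 to 1); they miss things now and then, are a little off and sometimes report something else, mostly with a low value. They report only what shows in the picture. A call takes as long as a camera call. They do not tell look-alikes from the thing itself.
- spot_in(camera, name): "point" ([x, y, z] in m, in world coordinates, good to about 4 mm: the middle of the surface that is visible of it).
- cut_out(camera, name): "pixels" (420x560 bool, what is visible of it).
- spot_point(camera, name): "point" ([x, y, z] in m, in world coordinates, good to about 4 mm: a listed point, or the origin of a listed thing).
The state is a dict: "t": time; "q": joint angles; "qd": joint speeds; "joint_efforts": joint torques, N m; "position": TCP position; "ee_rot": TCP orientation; "contact_force": force on the tool from outside, world axes, zero at the start; "torque": the same for the moment, N m; "finger_gap": finger opening in m.
Only numpy, scipy, OpenCV 4.12 (cv2) and the standard library are available. Lean on these libraries where they do the work, as an engineer would, in place of code of your own. Each camera call takes 0.05 s, during which the arm holds its last target. There are 200 camera calls.

## Working session

There is one attempt and no reset: what is moved stays moved. The work goes in short steps, Python scripts to look and compute and a tool call to move; the robot and the scene stay as the last step left them, time stands still between calls to the robot, and variables do not carry over. Pictures are saved under pics/ and viewed, about 8 in all and at most 12, crops included, and the job is handed in when it is done.

Besides the shell and the picture viewer there is one more tool, called as a command line: name --argument value ..., lists and objects as JSON in quotes. play_rows: Moves the arm, as the interface text tells. Its arguments: {"type":"object","properties":{"series":{"type":"array"},"force":{"type":"number"}},"required":["series"]}

```bash
mkdir -p pics
cat > h.py <<'E'
from rig import *
import numpy as np, cv2
from scipy.spatial.transform import Rotation as R
def px2w(cam,d,u,v,C=None):
    C=C or get_calibration(cam);K=np.array(C["camera_matrix"])
    p=cv2.undistortPoints(np.array([[[u,v]]],float),K,np.array([C["k1"],0,0,0.]))[0,0]
    P=np.array([p[0],-p[1],-1])*d
    A=np.array(C["attitude"]); M=R.from_quat(A).as_matrix() if A.size==4 else A
    return M@P+np.array(C["eye"])
E
python3 - <<'E'
from h import *
for c in("side","top"):
    im,d=get_image(c);cv2.imwrite(f"pics/{c}0.png",im);np.save(f"{c}_d.npy",d)
    print(get_calibration(c))
    for n in("peg_head","peg_hole","fitted_peg","rack","vice","small_peg_a_head","peg_tip"):
        print(c,n,[(np.round(o["point"],3).tolist(),round(o["conf"],2)) for o in spot_point(c,n)])
print(state())
E
```

```text
{'camera_matrix': array([[418.04335648,   0.        , 285.38250924],
       [  0.        , 418.04335648, 212.61377031],
       [  0.        ,   0.        ,   1.        ]]), 'k1': -0.021623398479431104, 'eye': array([ 0.18200456, -0.70862646,  0.59660161]), 'attitude': array([ 0.468894  , -0.120937  , -0.21020025,  0.84931061])}
side peg_head [([0.518, -0.265, 0.136], 0.93), ([0.525, -0.368, 0.121], 0.83), ([0.511, -0.175, 0.123], 0.72)]
side peg_hole []
side fitted_peg [([0.566, 0.11, 0.168], 0.93)]
side rack [([0.58, -0.278, 0.003], 0.6), ([0.517, -0.27, 0.012], 0.48)]
side vice [([0.588, 0.32, -0.001], 0.61), ([0.573, 0.171, 0.127], 0.54)]
side small_peg_a_head [([0.635, -0.289, 0.13], 0.6), ([0.569, 0.167, 0.087], 0.24)]
side peg_tip [([0.524, -0.368, 0.001], 0.93), ([0.518, -0.27, 0.011], 0.8), ([0.515, -0.171, -0.004], 0.7), ([0.637, -0.287, 0.127], 0.46)]
{'camera_matrix': array([[502.42656455,   0.        , 278.15021238],
       [  0.        , 502.42656455, 209.75869399],
       [  0.        ,   0.        ,   1.        ]]), 'k1': -0.17851981481975424, 'eye': array([0.43041836,
[... 546 characters left out ...]
[0.64, -0.283, 0.126], 0.34)]
{'t': 0.8, 'q': array([ 1.16543742e+00,  2.99870036e-01,  1.52101794e+00, -2.22601079e-06,
        1.32069697e+00, -6.65680814e-02]), 'qd': array([-0.00300455,  0.00031133,  0.00072426, -0.00012663,  0.00253043,
        0.00018289]), 'joint_efforts': array([ 1.06199859e-03, -5.43332326e+01, -3.61962605e+01, -4.22133019e-05,
        5.92157940e-04,  4.58646582e-05]), 'position': array([0.18277107, 0.51872617, 0.23128943]), 'ee_rot': array([ 8.16194331e-01,  5.77777478e-01,  3.85176614e-06, -1.09405730e-06]), 'contact_force': array([-1.03453021,  0.53453537,  0.53137025]), 'torque': array([-0.01988953,  0.01298362,  0.04327302]), 'finger_gap': 0.08532601768678681}
```

View pics/side0.png

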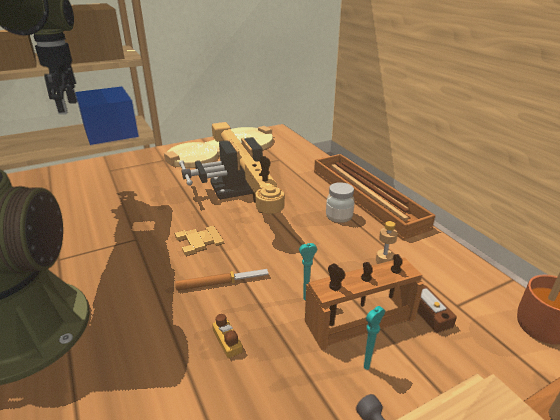

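View pics/top0.png

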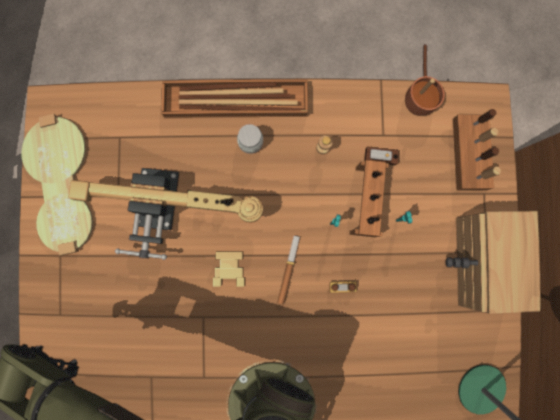

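The full-size peg is the large black head at side px (336,275), at the near end of the rack. The turquoise ones at (308,255) and (374,320) are decoys. The pegbox is around top px (190-240,200). I'll zoom in on both.

Run:
```python
from h import *
s=cv2.imread("pics/side0.png");t=cv2.imread("pics/top0.png")
f=lambda im,x,y,w,h:cv2.resize(im[y:y+h,x:x+w],(400,300),interpolation=cv2.INTER_CUBIC)
a=np.vstack([np.hstack([f(s,220,140,80,60),f(s,310,250,100,75)]),np.hstack([f(t,180,170,80,60),f(t,340,165,80,60)])])
cv2.imwrite("pics/z.png",a)
for c in("side","top"):
    d=np.load(c+"_d.npy")
    for n in("peg_head","fitted_peg","peg_hole"):
        for o in cut_out(c,n)[:3]:
            v,u=np.nonzero(o["pixels"])
            P=np.array([px2w(c,d[j,i],i,j) for i,j in zip(u,v) if d[j,i]>0])
            if len(P)<5: continue
            k=P[P[:,2]>np.median(P[:,2])]; k=P
            w,V=np.linalg.eigh(np.cov(k[:,:2].T))
            print(c,n,round(o["conf"],2),len(P),P.mean(0).round(3),P.min(0).round(3),P.max(0).round(3),"yaw",np.degrees(np.arctan2(V[1,1],V[0,1])).round(),np.sqrt(w).round(4))
```

```text
side peg_head 0.94 416 [ 0.514 -0.182  0.097] [ 0.485 -0.229  0.003] [ 0.529 -0.17   0.138] yaw 165.0 [0.0036 0.0063]
side peg_head 0.82 619 [ 0.521 -0.372  0.086] [ 0.507 -0.38  -0.002] [ 0.571 -0.303  0.138] yaw -140.0 [0.0051 0.0089]
side peg_head 0.64 386 [ 0.515 -0.274  0.11 ] [ 0.508 -0.286  0.018] [ 0.543 -0.257  0.152] yaw 104.0 [0.0042 0.0067]
side fitted_peg 0.71 2116 [0.566 0.188 0.117] [ 0.514  0.015 -0.448] [0.999 1.866 0.189] yaw 82.0 [0.0197 0.1766]
side fitted_peg 0.55 735 [ 0.374 -0.054  0.012] [ 0.29  -0.082 -0.004] [ 0.479 -0.027  0.02 ] yaw 168.0 [0.0051 0.0536]
side peg_hole 0.79 2055 [0.565 0.182 0.119] [ 0.514  0.015 -0.004] [0.732 0.541 0.189] yaw 83.0 [0.0175 0.1624]
top peg_head 0.6 81 [ 0.517 -0.268  0.138] [ 0.509 -0.287  0.104] [ 0.528 -0.252  0.157] yaw 95.0 [0.0051 0.0091]
top peg_head 0.5 175 [ 0.729 -0.152  0.079] [ 0.716 -0.175  0.002] [ 0.75  -0.135  0.111] yaw 85.0 [0.008  0.0093]
top peg_head 0.49 96 [ 0.518 -0.177  0.086] [ 0.501 -0.203 -0.003] [ 0.54  -0.169  0.143] yaw 147.0 [0.006  0.0098]Traceback (most recent call last):
  File "<stdin>", line 11, in <module>
  File "h.py", line 5, in px2w
    C=C or get_calibration(cam);K=np.array(C["camera_matrix"])
           ~~~~~~~~~~~~~~~^^^^^
ValueError: time passes only in moves, steps and waits
```

View pics/z.png

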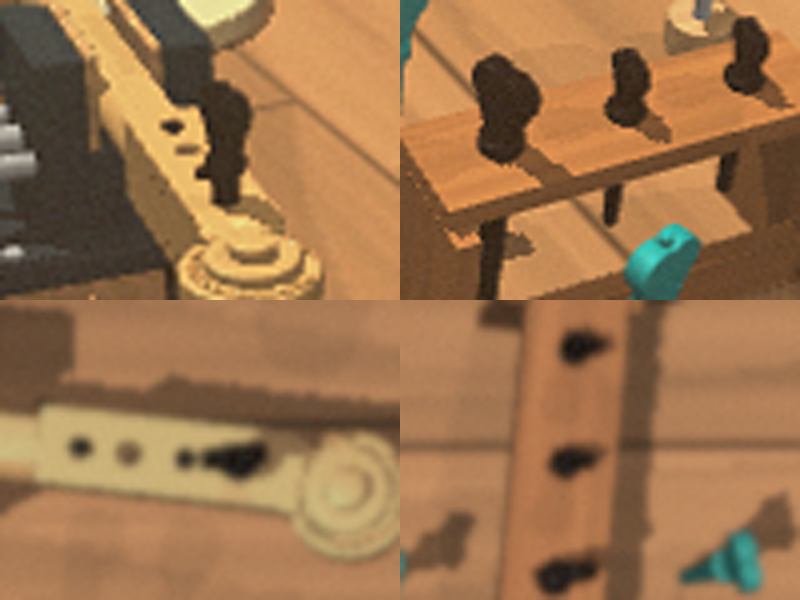

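```bash
cat > h2.py <<'E'
from h import *
def cloud(c,im,d,lo,hi,C):
    v,u=np.mgrid[0:420,0:560]; K=np.array(C["camera_matrix"])
    p=cv2.undistortPoints(np.stack([u,v],-1).reshape(-1,1,2).astype(float),K,np.array([C["k1"],0,0,0.]))[:,0]
    P=np.c_[p[:,0],-p[:,1],-np.ones(len(p))]*d.reshape(-1,1)
    P=P@R.from_quat(C["attitude"]).as_matrix().T+C["eye"]
    m=(d.ravel()>0)&(P>lo).all(1)&(P<hi).all(1)
    return P[m],im.reshape(-1,3)[m],np.c_[u.ravel(),v.ravel()][m]
def ray(C,u,v,z):
    p=cv2.undistortPoints(np.array([[[u,v]]],float),np.array(C["camera_matrix"]),np.array([C["k1"],0,0,0.]))[0,0]
    r=R.from_quat(C["attitude"]).apply([p[0],-p[1],-1]);e=np.array(C["eye"]);return e+r*(z-e[2])/r[2]
E
python3 - <<'E'
from h2 import *
CC={c:get_calibration(c) for c in("side","top")}
np.save("cal.npy",CC,allow_pickle=True)
for nm,lo,hi in(("peg",[.48,-.31,.117],[.56,-.23,.17]),("fit",[.53,.07,.15],[.60,.15,.2])):
  for c in CC:
    im=cv2.imread(f"pics/{c}0.png");d=np.load(c+"_d.npy")
    P,col,uv=cloud(c,im,d,lo,hi,CC[c]); k=col.max(1)<80; P=P[k]
    w,V=np.linalg.eigh(np.cov(P[:,:2].T))
    r=cv2.minAreaRect((P[:,:2]*1000).astype(np.float32))
    print(nm,c,len(P),P.mean(0).round(4),P.min(0).round(3),P.max(0).round(3),"yaw",np.degrees(np.arctan2(V[1,1],V[0,1])).round(),np.sqrt(w).round(4),r)
    if nm=="peg":print((P[P[:,2]>.125][::6]*1000).round().astype(int).tolist())
T=CC["top"];S=CC["side"]
for n,u,v in(("hole",205.4,200.4),("e1",196,199.4),("e2",217,201.8)): print(n,ray(T,u,v,.128).round(4))
# side crop: scale 5 offset 220,140
for n,u,v in(("hole",220+187/5,140+150/5),("e1",220+173/5,140+126/5)): print(n,ray(S,u,v,.128).round(4))
for n,u,v in(("pegcollar",340+548/5,165+277/5),): print(n,ray(T,u,v,.114).round(4))
E
```

```text
peg side 234 [ 0.5142 -0.2734  0.1375] [ 0.509 -0.286  0.117] [ 0.522 -0.256  0.152] yaw 103.0 [0.0024 0.0085] ((516.094970703125, -271.0213623046875), (10.394185066223145, 31.853961944580078), 6.967623710632324)
[[516, -259, 147], [515, -263, 148], [512, -262, 146], [517, -271, 151], [513, -269, 149], [512, -257, 139], [516, -268, 145], [509, -257, 138], [512, -270, 146], [518, -278, 150], [512, -265, 140], [516, -277, 148], [510, -262, 137], [513, -275, 145], [520, -282, 148], [512, -269, 139], [515, -281, 147], [512, -264, 133], [513, -278, 143], [521, -284, 144], [512, -274, 138], [517, -284, 143], [511, -267, 131], [514, -281, 140], [522, -286, 142], [512, -277, 136], [518, -286, 141], [513, -277, 134], [518, -286, 138], [514, -279, 132], [521, -285, 134], [513, -285, 135], [514, -282, 130], [516, -282, 127]]
peg top 47 [ 0.5168 -0.2672  0.1482] [ 0.509 -0.281  0.117] [ 0.523 -0.254  0.157] yaw 102.0 [0.0035 0.0077] ((515.77587890625, -267.7004699707031), (26.767765045166016, 13.755332946777344), 89.48236083984375)
[[522, -265, 150], [522, -281, 150], [520, -269, 153], [517, -257, 148], [517, -271, 155], [515, -259, 152], [515, -276, 148], [512, -263, 155]]
fit side 125 [0.562  0.1017 0.1715] [0.556 0.089 0.15 ] [0.571 0.122 0.187] yaw 106.0 [0.0025 0.0084] ((562.7566528320312, 105.7006607055664), (14.045873641967773, 33.839664459228516), 14.516496658325195)
fit top 52 [0.5623 0.106  0.1822] [0.558 0.093 0.152] [0.568 0.121 0.194] yaw 96.0 [0.0028 0.0078] ((562.7503051757812, 107.29822540283203), (9.873881340026855, 27.912567138671875), 2.7328293323516846)
hole [0.5708 0.1675 0.128 ]
e1 [0.5736 0.1922 0.128 ]
e2 [0.5669 0.137  0.128 ]
hole [0.5697 0.16   0.128 ]
e1 [0.575  0.1886 0.128 ]
pegcollar [ 0.5139 -0.4869  0.114 ]
```

The big peg's head is at about (0.517, -0.270, 0.135), with its wide axis at a yaw of about 100°. The hole is at about (0.571, 0.167) and the neck axis at about 83°. Next I'll plan the transit.

```bash
cat > plan.py <<'E'
from h2 import *
import sys,json
# plan.py x y z yaw_deg nrows jaw
def plan(tgt,yaw,n,jaw):
    s=state();p=np.array(s["position"]);r=R.from_quat(s["ee_rot"]);X=r.apply([1,0,0]);Y=np.degrees(np.arctan2(X[1],X[0]))
    G=R.from_euler("z",yaw,degrees=True)*R.from_euler("x",180,degrees=True)
    rv=(r.inv()*G).as_rotvec(degrees=True)/8
    rows=[];q=p.copy();cr=r
    for i in range(n):
        st=(np.array(tgt)-q)/(n-i); sh=np.round(cr.inv().apply(st)/.025,2)
        t=np.round(rv/n,2); rows.append([sh.tolist(),t.tolist(),jaw])
        q=q+cr.apply(sh*.025); cr=cr*R.from_rotvec(t*8,degrees=True)
    print("now",p.round(4),"yaw",Y.round(1),"tilt",np.degrees(r.apply([0,0,1])[:2]).round(2),"gap",s["finger_gap"],"F",s["contact_force"].round(2),"t",s["t"])
    for i in range(0,n,5): print(json.dumps(rows[i:i+5]).replace(" ",""))
if __name__=="__main__":
    a=list(map(float,sys.argv[1:])); plan(a[:3],a[3],int(a[4]),a[5])
E
python3 plan.py .517 -.27 .24 10 40 0
```

```text
now [0.1828 0.5187 0.2313] yaw 70.6 tilt [ 0. -0.] gap 0.08555635932782023 F [ 0.19 -0.37  0.05] t 1.05
[[[-0.63,0.58,-0.01],[0.0,0.0,0.19],0.0],[[-0.62,0.59,-0.01],[0.0,0.0,0.19],0.0],[[-0.6,0.61,-0.01],[0.0,0.0,0.19],0.0],[[-0.58,0.63,-0.01],[0.0,0.0,0.19],0.0],[[-0.57,0.64,-0.01],[0.0,0.0,0.19],0.0]]
[[[-0.55,0.66,-0.01],[0.0,0.0,0.19],0.0],[[-0.53,0.67,-0.01],[0.0,0.0,0.19],0.0],[[-0.52,0.68,-0.01],[0.0,0.0,0.19],0.0],[[-0.5,0.7,-0.01],[0.0,0.0,0.19],0.0],[[-0.48,0.71,-0.01],[0.0,0.0,0.19],0.0]]
[[[-0.46,0.72,-0.01],[0.0,0.0,0.19],0.0],[[-0.44,0.74,-0.01],[0.0,0.0,0.19],0.0],[[-0.42,0.75,-0.01],[0.0,0.0,0.19],0.0],[[-0.4,0.76,-0.01],[0.0,0.0,0.19],0.0],[[-0.38,0.77,-0.01],[0.0,0.0,0.19],0.0]]
[[[-0.36,0.78,-0.01],[0.0,0.0,0.19],0.0],[[-0.34,0.79,-0.01],[0.0,0.0,0.19],0.0],[[-0.32,0.79,-0.01],[0.0,0.0,0.19],0.0],[[-0.3,0.8,-0.01],[0.0,0.0,0.19],0.0],[[-0.28,0.81,-0.01],[0.0,0.0,0.19],0.0]]
[[[-0.25,0.82,-0.01],[0.0,0.0,0.19],0.0],[[-0.23,0.82,-0.01],[0.0,0.0,0.19],0.0],[[-0.21,0.83,-0.01],[0.0,0.0,0.19],0.0],[[-0.19,0.84,-0.01],[0.0,0.0,0.19],0.0],[[-0.17,0.84,-0.01],[0.0,0.0,0.19],0.0]]
[[[-0.14,0.84,-0.01],[0.0,0.0,0.19],0.0],[[-0.12,0.85,-0.01],[0.0,0.0,0.19],0.0],[[-0.1,0.85,-0.01],[0.0,0.0,0.19],0.0],[[-0.08,0.85,-0.01],[0.0,0.0,0.19],0.0],[[-0.05,0.85,-0.01],[0.0,0.0,0.19],0.0]]
[[[-0.03,0.86,-0.0],[0.0,0.0,0.19],0.0],[[-0.01,0.86,-0.01],[0.0,0.0,0.19],0.0],[[0.02,0.86,-0.0],[0.0,0.0,0.19],0.0],[[0.04,0.85,-0.01],[0.0,0.0,0.19],0.0],[[0.06,0.85,-0.0],[0.0,0.0,0.19],0.0]]
[[[0.08,0.85,-0.01],[0.0,0.0,0.19],0.0],[[0.11,0.85,-0.0],[0.0,0.0,0.19],0.0],[[0.13,0.85,-0.01],[0.0,0.0,0.19],0.0],[[0.15,0.84,-0.0],[0.0,0.0,0.19],0.0],[[0.18,0.84,-0.01],[0.0,0.0,0.19],0.0]]
```

play_rows --series '[[[-0.6, 0.61, -0.01], [0, 0, 0.19], 0], [[-0.6, 0.61, -0.01], [0, 0, 0.19], 0], [[-0.6, 0.61, -0.01], [0, 0, 0.19], 0], [[-0.6, 0.61, -0.01], [0, 0, 0.19], 0], [[-0.6, 0.61, -0.01], [0, 0, 0.19], 0]]'

```text
t: 1.55
position: [0.2248, 0.4196, 0.2326]
ee_rot: [0.853, 0.522, 0.0, -0.0]
contact_force: [-0.3, -0.9, 0.2]
finger_gap: 0.0426
```

play_rows --series '[[[-0.52, 0.68, -0.01], [0, 0, 0.19], 0], [[-0.52, 0.68, -0.01], [0, 0, 0.19], 0], [[-0.52, 0.68, -0.01], [0, 0, 0.19], 0], [[-0.52, 0.68, -0.01], [0, 0, 0.19], 0], [[-0.52, 0.68, -0.01], [0, 0, 0.19], 0]]'

```text
t: 2.05
position: [0.2658, 0.3208, 0.2339]
ee_rot: [0.886, 0.464, 0.0, -0.0]
contact_force: [0.2, 0.1, 0.8]
finger_gap: 0.0424
```

play_rows --series '[[[-0.42, 0.75, -0.01], [0, 0, 0.19], 0], [[-0.42, 0.75, -0.01], [0, 0, 0.19], 0], [[-0.42, 0.75, -0.01], [0, 0, 0.19], 0], [[-0.42, 0.75, -0.01], [0, 0, 0.19], 0], [[-0.42, 0.75, -0.01], [0, 0, 0.19], 0]]'

```text
t: 2.55
position: [0.308, 0.222, 0.2352]
ee_rot: [0.915, 0.405, 0.0, 0.0]
contact_force: [1.4, 0.7, 0.1]
finger_gap: 0.0427
```

play_rows --series '[[[-0.32, 0.79, -0.01], [0, 0, 0.19], 0], [[-0.32, 0.79, -0.01], [0, 0, 0.19], 0], [[-0.32, 0.79, -0.01], [0, 0, 0.19], 0], [[-0.32, 0.79, -0.01], [0, 0, 0.19], 0], [[-0.32, 0.79, -0.01], [0, 0, 0.19], 0]]'

```text
t: 3.05
position: [0.349, 0.1238, 0.2364]
ee_rot: [0.939, 0.343, 0.0, 0.0]
contact_force: [0.6, 0.4, 0.1]
finger_gap: 0.0426
```

play_rows --series '[[[-0.21, 0.83, -0.01], [0, 0, 0.19], 0], [[-0.21, 0.83, -0.01], [0, 0, 0.19], 0], [[-0.21, 0.83, -0.01], [0, 0, 0.19], 0], [[-0.21, 0.83, -0.01], [0, 0, 0.19], 0], [[-0.21, 0.83, -0.01], [0, 0, 0.19], 0]]'

```text
t: 3.55
position: [0.3908, 0.0253, 0.2377]
ee_rot: [0.96, 0.28, 0.0, 0.0]
contact_force: [-0.2, -0.3, 0.2]
finger_gap: 0.0426
```

play_rows --series '[[[-0.1, 0.85, -0.01], [0, 0, 0.19], 0], [[-0.1, 0.85, -0.01], [0, 0, 0.19], 0], [[-0.1, 0.85, -0.01], [0, 0, 0.19], 0], [[-0.1, 0.85, -0.01], [0, 0, 0.19], 0], [[-0.1, 0.85, -0.01], [0, 0, 0.19], 0]]'

```text
t: 4.05
position: [0.4323, -0.0733, 0.2389]
ee_rot: [0.976, 0.216, 0.0, 0.0]
contact_force: [-0.1, 0.1, 0.3]
finger_gap: 0.0426
```

play_rows --series '[[[0.02, 0.86, -0.01], [0, 0, 0.19], 0], [[0.02, 0.86, -0.01], [0, 0, 0.19], 0], [[0.02, 0.86, -0.01], [0, 0, 0.19], 0], [[0.02, 0.86, -0.01], [0, 0, 0.19], 0], [[0.02, 0.86, -0.01], [0, 0, 0.19], 0]]'

```text
t: 4.55
position: [0.4747, -0.172, 0.24]
ee_rot: [0.989, 0.151, 0.0, 0.0]
contact_force: [0.2, 0.3, 0.1]
finger_gap: 0.0429
```

play_rows --series '[[[0.13, 0.85, -0.01], [0, 0, 0.19], 0], [[0.13, 0.85, -0.01], [0, 0, 0.19], 0], [[0.13, 0.85, -0.01], [0, 0, 0.19], 0], [[0.13, 0.85, -0.01], [0, 0, 0.19], 0], [[0.13, 0.85, -0.01], [0, 0, 0.19], 0]]'

```text
t: 5.05
position: [0.5168, -0.2708, 0.2412]
ee_rot: [0.996, 0.085, 0.0, -0.0]
contact_force: [0.6, 0.4, 0.4]
finger_gap: 0.043
```

```bash
python3 plan.py .517 -.27 .21 10 5 0;  python3 - <<'E'
from h2 import *
im,d=get_image("side");cv2.imwrite("pics/s1.png",cv2.resize(im[200:350,250:450],(800,600),interpolation=cv2.INTER_CUBIC))
im,d=get_image("top");np.save("t1d.npy",d);cv2.imwrite("t1.png",im)
E
```

```text
now [ 0.5168 -0.2708  0.2412] yaw 9.7 tilt [0. 0.] gap 0.043007370071403705 F [0.59 0.38 0.4 ] t 5.05
[[[0.0,-0.01,0.25],[-0.0,-0.0,-0.01],0.0],[[0.0,-0.0,0.25],[-0.0,-0.0,-0.01],0.0],[[0.0,-0.01,0.25],[-0.0,-0.0,-0.01],0.0],[[0.01,-0.0,0.25],[-0.0,-0.0,-0.01],0.0],[[0.0,-0.01,0.25],[-0.0,-0.0,-0.01],0.0]]
```

View pics/s1.png

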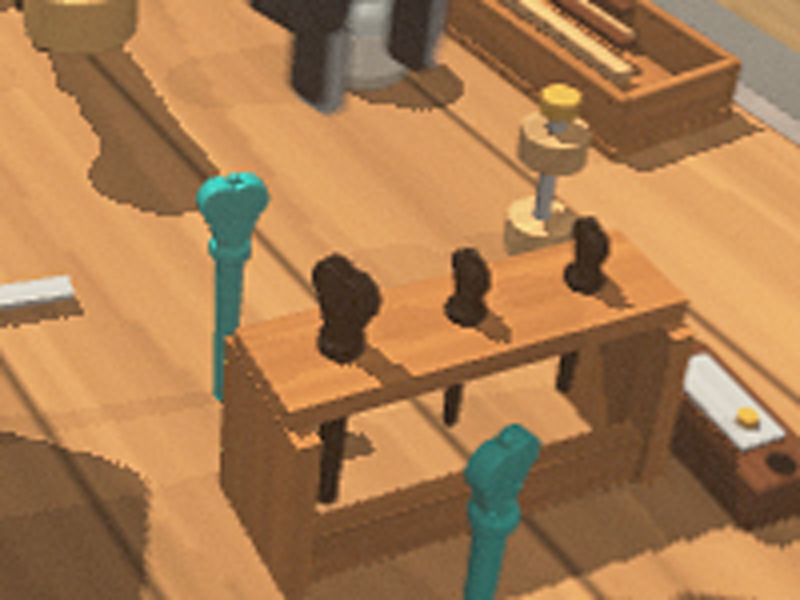

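Side view: the fingers hover over the big peg (340,290 in the crop), with the jaw axis across its thickness. Going down to grip.

play_rows --series '[[[0, 0, 0.7], [0, 0, 0], 0], [[0, 0, 0.7], [0, 0, 0], 0], [[0, 0, 0.7], [0, 0, 0], 0], [[0, 0, 0.7], [0, 0, 0], 0], [[0, 0, 0.7], [0, 0, 0], 0]]'

```text
t: 5.65
position: [0.5164, -0.2692, 0.1533]
ee_rot: [0.996, 0.086, 0.0, -0.0]
contact_force: [0.8, 0.4, -0.4]
finger_gap: 0.0429
```

play_rows --series '[[[0, 0, 0.6], [0, 0, 0], 0], [[0, 0, 0.5], [0, 0, 0], 0], [[0, 0, 0.25], [0, 0, 0], 0], [[0, 0, 0], [0, 0, 0], 0.3], [[0, 0, 0], [0, 0, 0], 0.5]]'

```text
t: 6.15
position: [0.5167, -0.27, 0.1206]
ee_rot: [0.996, 0.085, 0.0, 0.0]
contact_force: [0.3, 0.1, -0.0]
finger_gap: 0.0215
```

play_rows --series '[[[0, 0, 0], [0, 0, 0], 0.7], [[0, 0, 0], [0, 0, 0], 1], [[0, 0, 0], [0, 0, 0], 1], [[0, 0, 0], [0, 0, 0], 1], [[0, 0, 0], [0, 0, 0], 1]]' --force 90

```text
t: 6.65
position: [0.5169, -0.2702, 0.121]
ee_rot: [0.996, 0.085, 0.001, 0.0]
contact_force: [-1.6, 0.9, 6.3]
finger_gap: 0.0097
```

play_rows --series '[[[0, 0, -0.3], [0, 0, 0], 1], [[0, 0, -0.6], [0, 0, 0], 1], [[0, 0, -0.8], [0, 0, 0], 1], [[0, 0, -0.8], [0, 0, 0], 1], [[0, 0, -0.8], [0, 0, 0], 1]]'

```text
t: 7.15
position: [0.5165, -0.2699, 0.2046]
ee_rot: [0.996, 0.085, 0.0, 0.0]
contact_force: [0.4, 0.9, -0.5]
finger_gap: 0.0093
```

play_rows --series '[[[0, 0, -0.8], [0, 0, 0], 1], [[0, 0, -0.8], [0, 0, 0], 1], [[0, 0, -0.8], [0, 0, 0], 1], [[0, 0, -0.8], [0, 0, 0], 1], [[0, 0, -0.8], [0, 0, 0], 1]]'

```text
t: 7.65
position: [0.5162, -0.2698, 0.3047]
ee_rot: [0.996, 0.085, 0.0, 0.0]
contact_force: [0.5, -0.4, -0.8]
finger_gap: 0.0094
```

```bash
python3 plan.py .571 .167 .30 0 25 1;  python3 - <<'E'
from h2 import *
im,d=get_image("side");cv2.imwrite("pics/s2.png",cv2.resize(im[150:350,250:450],(600,600),interpolation=cv2.INTER_CUBIC))
for n in("peg_head","peg_tip"):print([(np.round(o["point"],3).tolist(),round(o["conf"],2)) for o in spot_point("side",n)])
C=np.load("cal.npy",allow_pickle=True).item()["side"]
P,col,uv=cloud("side",im,d,[.47,-.33,.16],[.57,-.2,.36],C);k=col.max(1)<75;P=P[k]
for z in np.arange(.165,.36,.01):
    m=abs(P[:,2]-z)<.005
    if m.sum():print(z.round(3),m.sum(),P[m].mean(0).round(4))
E
```

```text
now [ 0.5162 -0.2698  0.3047] yaw 9.8 tilt [ 0.04 -0.03] gap 0.00938325266330053 F [ 0.5  -0.4  -0.79] t 7.65
[[[0.21,-0.67,0.01],[0.0,-0.0,0.05],1.0],[[0.2,-0.68,0.01],[0.0,-0.0,0.05],1.0],[[0.2,-0.68,0.01],[0.0,-0.0,0.05],1.0],[[0.19,-0.68,0.01],[0.0,-0.0,0.05],1.0],[[0.19,-0.68,0.01],[0.0,-0.0,0.05],1.0]]
[[[0.18,-0.68,0.01],[0.0,-0.0,0.05],1.0],[[0.18,-0.68,0.01],[0.0,-0.0,0.05],1.0],[[0.17,-0.68,0.01],[0.0,-0.0,0.05],1.0],[[0.17,-0.68,0.01],[0.0,-0.0,0.05],1.0],[[0.16,-0.69,0.01],[0.0,-0.0,0.05],1.0]]
[[[0.16,-0.69,0.01],[0.0,-0.0,0.05],1.0],[[0.15,-0.69,0.01],[0.0,-0.0,0.05],1.0],[[0.15,-0.69,0.0],[0.0,-0.0,0.05],1.0],[[0.14,-0.69,0.01],[0.0,-0.0,0.05],1.0],[[0.14,-0.69,0.0],[0.0,-0.0,0.05],1.0]]
[[[0.13,-0.69,0.01],[0.0,-0.0,0.05],1.0],[[0.13,-0.69,0.0],[0.0,-0.0,0.05],1.0],[[0.12,-0.69,0.01],[0.0,-0.0,0.05],1.0],[[0.12,-0.69,0.0],[0.0,-0.0,0.05],1.0],[[0.11,-0.7,0.01],[0.0,-0.0,0.05],1.0]]
[[[0.11,-0.7,0.0],[0.0,-0.0,0.05],1.0],[[0.1,-0.69,0.01],[0.0,-0.0,0.05],1.0],[[0.1,-0.7,0.0],[0.0,-0.0,0.05],1.0],[[0.1,-0.7,0.01],[0.0,-0.0,0.05],1.0],[[0.09,-0.69,0.0],[0.0,-0.0,0.05],1.0]]
[([0.523, -0.37, 0.124], 0.98), ([0.517, -0.178, 0.121], 0.95), ([0.516, -0.266, 0.317], 0.58)]
[([0.516, -0.172, -0.004], 0.83), ([0.522, -0.365, -0.002], 0.63), ([0.516, -0.27, 0.194], 0.6), ([0.755, 0.056, 0.003], 0.51)]
0.195 5 [ 0.5148 -0.273   0.1981]
0.205 28 [ 0.5137 -0.2723  0.2047]
0.215 29 [ 0.5135 -0.2726  0.2145]
0.225 34 [ 0.5139 -0.2729  0.2248]
0.235 34 [ 0.5136 -0.2729  0.2353]
0.245 44 [ 0.514  -0.2729  0.245 ]
0.255 41 [ 0.5136 -0.2732  0.2551]
0.265 43 [ 0.5133 -0.2736  0.2652]
0.275 50 [ 0.5135 -0.2734  0.2749]
0.285 43 [ 0.5135 -0.2741  0.2843]
0.295 69 [ 0.5126 -0.2754  0.2941]
0.305 27 [ 0.5154 -0.2771  0.306 ]
0.315 94 [ 0.5087 -0.2786  0.3155]
0.325 106 [ 0.5083 -0.2794  0.3252]
0.335 125 [ 0.5107 -0.2768  0.3346]
0.345 134 [ 0.5184 -0.28    0.3457]
0.355 324 [ 0.5122 -0.279   0.3551]
```

View pics/s2.png

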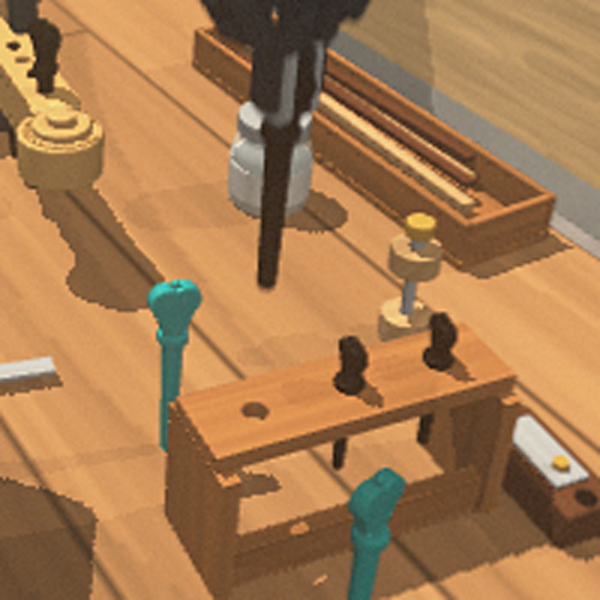

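The peg is held upright, with its axis within about 1 mm of the TCP axis. I'll carry it over a little higher, to clear the fitted peg.

play_rows --series '[[[0.2, -0.68, -0.2], [0, 0, 0.05], 1], [[0.2, -0.68, -0.2], [0, 0, 0.05], 1], [[0.2, -0.68, -0.2], [0, 0, 0.05], 1], [[0.2, -0.68, -0.2], [0, 0, 0.05], 1], [[0.2, -0.68, -0.2], [0, 0, 0.05], 1]]'

```text
t: 8.3
position: [0.5276, -0.1812, 0.3269]
ee_rot: [0.998, 0.068, -0.001, -0.0]
contact_force: [0.3, 0.7, -0.9]
finger_gap: 0.0096
```

play_rows --series '[[[0.17, -0.68, 0], [0, 0, 0.05], 1], [[0.17, -0.68, 0], [0, 0, 0.05], 1], [[0.17, -0.68, 0], [0, 0, 0.05], 1], [[0.17, -0.68, 0], [0, 0, 0.05], 1], [[0.17, -0.68, 0], [0, 0, 0.05], 1]]'

```text
t: 8.8
position: [0.5384, -0.0944, 0.3267]
ee_rot: [0.999, 0.05, -0.001, -0.0]
contact_force: [-0.3, -1.1, 0.0]
finger_gap: 0.0095
```

play_rows --series '[[[0.15, -0.69, 0], [0, 0, 0.05], 1], [[0.15, -0.69, 0], [0, 0, 0.05], 1], [[0.15, -0.69, 0], [0, 0, 0.05], 1], [[0.15, -0.69, 0], [0, 0, 0.05], 1], [[0.15, -0.69, 0], [0, 0, 0.05], 1]]'

```text
t: 9.3
position: [0.5495, -0.0068, 0.3267]
ee_rot: [0.999, 0.033, -0.001, -0.0]
contact_force: [-0.5, 0.8, -1.0]
finger_gap: 0.0097
```

play_rows --series '[[[0.12, -0.69, 0], [0, 0, 0.05], 1], [[0.12, -0.69, 0], [0, 0, 0.05], 1], [[0.12, -0.69, 0], [0, 0, 0.05], 1], [[0.12, -0.69, 0], [0, 0, 0.05], 1], [[0.12, -0.69, 0], [0, 0, 0.05], 1]]'

```text
t: 9.8
position: [0.56, 0.08, 0.3267]
ee_rot: [1.0, 0.015, -0.001, 0.0]
contact_force: [0.1, -0.2, -0.3]
finger_gap: 0.0095
```

play_rows --series '[[[0.1, -0.69, 0], [0, 0, 0.05], 1], [[0.1, -0.69, 0], [0, 0, 0.05], 1], [[0.1, -0.69, 0], [0, 0, 0.05], 1], [[0.1, -0.69, 0], [0, 0, 0.05], 1], [[0.1, -0.69, 0], [0, 0, 0.05], 1]]'

```text
t: 10.3
position: [0.571, 0.1664, 0.3267]
ee_rot: [1.0, -0.002, -0.001, 0.0]
contact_force: [0.1, -0.8, 0.3]
finger_gap: 0.0095
```

play_rows --series '[[[0, 0, 0.5], [0, 0, 0], 1], [[0, 0, 0.7], [0, 0, 0], 1], [[0, 0, 0.5], [0, 0, 0], 1], [[0, 0, 0.3], [0, 0, 0], 1], [[0, 0, 0], [0, 0, 0], 1]]'

```text
t: 10.8
position: [0.571, 0.1653, 0.2763]
ee_rot: [1.0, -0.002, -0.001, 0.0]
contact_force: [-0.5, 1.0, -1.6]
finger_gap: 0.0095
```

```bash
python3 plan.py .571 .167 .26 0 5 1;  python3 - <<'E'
from h2 import *
im,d=get_image("side");cv2.imwrite("s3.png",im);np.save("s3d.npy",d)
a=cv2.resize(im[120:195,225:285],(480,600),interpolation=cv2.INTER_CUBIC);cv2.imwrite("pics/s3.png",a)
C=np.load("cal.npy",allow_pickle=True).item()["side"]
P,col,uv=cloud("side",im,d,[.54,.13,.14],[.60,.2,.25],C);k=col.max(1)<75;P=P[k];uv=uv[k]
for z in np.arange(.145,.25,.01):
    m=abs(P[:,2]-z)<.005
    if m.sum():print(z.round(3),m.sum(),P[m].mean(0).round(4),uv[m].mean(0).round(1))
print([(np.round(o["point"],3).tolist(),round(o["conf"],2)) for o in spot_point("side","peg_tip")])
print([(np.round(o["point"],3).tolist(),round(o["conf"],2)) for o in spot_point("side","peg_hole")])
E
```

```text
now [0.571  0.1653 0.2763] yaw -0.2 tilt [-0.11 -0.03] gap 0.009499128012379333 F [-0.53  1.   -1.6 ] t 10.8
[[[0.0,-0.01,0.13],[0.0,0.0,-0.01],1.0],[[0.0,-0.01,0.13],[0.0,0.0,-0.01],1.0],[[0.0,-0.02,0.13],[0.0,0.0,-0.01],1.0],[[0.0,-0.01,0.13],[0.0,0.0,-0.01],1.0],[[0.0,-0.02,0.13],[0.0,0.0,-0.01],1.0]]
0.165 4 [0.5699 0.1631 0.1692] [256.5 154.5]
0.175 14 [0.5699 0.1618 0.1752] [256.6 152.4]
0.185 17 [0.5699 0.1618 0.1853] [256.5 148.6]
0.195 15 [0.57   0.1613 0.1961] [256.5 144.6]
0.205 14 [0.5697 0.1614 0.2054] [256.3 141. ]
0.215 17 [0.57   0.1613 0.2143] [256.4 137.5]
0.225 20 [0.5698 0.1608 0.2253] [256.2 133.3]
0.235 19 [0.5693 0.1608 0.2352] [255.9 129.4]
0.245 20 [0.5698 0.1608 0.2449] [256.  125.5]
[([0.522, -0.366, 0.0], 0.77), ([0.57, 0.166, 0.171], 0.62), ([0.517, -0.169, -0.005], 0.59)]
[([0.572, 0.165, 0.13], 0.9)]
```

View pics/s3.png

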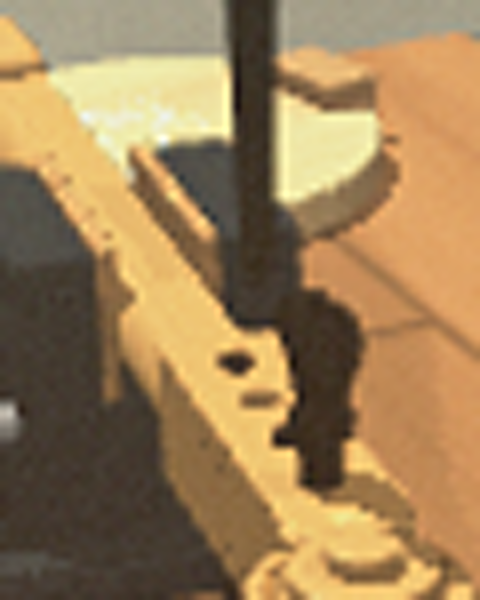

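Run:
```python
from h2 import *
CC=np.load("cal.npy",allow_pickle=True).item()
def proj(C,p):
    q=R.from_quat(C["attitude"]).inv().apply(np.array(p)-C["eye"]); a=np.array([q[0],-q[1]])/-q[2]; a=a*(1+C["k1"]*(a@a)); K=C["camera_matrix"]
    return np.array([K[0,0]*a[0]+K[0,2],K[1,1]*a[1]+K[1,2]])
S,T=CC["side"],CC["top"]
for z in(.245,.175,.128): print(z,proj(S,[.571,.1653,z]).round(2))
s=cv2.imread("s3.png").astype(int); t=cv2.imread("pics/top0.png").astype(int)
print(s[165:174,250:264,1]);print(t[195:208,192:222,1])
for im,C,(u0,u1,v0,v1) in((s,S,(254,261,168,172)),(t,T,(202,210,196,205))):
    g=im[v0:v1,u0:u1].sum(2); w=np.clip(np.percentile(g,75)-g,0,None); w=w*(w>.25*w.max())
    vv,uu=np.mgrid[v0:v1,u0:u1];u=(w*uu).sum()/w.sum();v=(w*vv).sum()/w.sum()
    print(u,v,ray(C,u,v,.128).round(4))
```

```text
0.245 [255.65 124.78]
0.175 [256.47 151.91]
0.128 [257.   169.07]
[[197 196  99  41  41  40  81 200 200 201 195  32  46  48]
 [197 199 189 133  63  85 195 201 195 196 198  63  42  49]
 [197 199 200 197 195 195 205 202 199 205 198 102  46  44]
 [201 196 195 198 202 201 180 172 180 199 201 108  41  48]
 [195 203 200 199 197 128 108 111 109 116 182 194  39  43]
 [203 201 197 201 193 114  92  94 100 144 167 130  40  52]
 [163 205 198 197 199 196 195 196 195 200 200  53  48  52]
 [117 186 203 198 197 200 198 200 204 204 160  43  53  50]
 [103 131 204 200 198 192 197 201 199 123  71  46  46  45]]
[[178 175 177 176 178 176 178 177 175 178 176 177 177 177 176 177 177 174
  174 176 174 173 173 173 171 169 164 160 159 156]
 [177 177 170 165 165 170 174 178 176 177 177 177 177 174 177 176 176 178
  177 177 177 176 178 176 175 176 175 174 175 174]
 [176 166 142 124 126 140 163 177 177 177 178 174 169 165 165 171 176 176
  176 177 176 176 177 177 176 176 176 177 175 177]
 [172 151 107  75  69  94 138 169 177 176 175 158 139 132 134 151 170 175
  176 176 175 177 179 175 169 168 171 174 171 166]
 [
[... 540 characters left out ...]
176 170 157 146 151 164 172 177
  177 179 178 177 165 131 104 101 122 138 115  91]
 [178 181 180 179 179 180 178 178 177 178 177 177 174 171 174 174 179 176
  177 179 176 176 171 160 150 148 159 163 155 146]
 [176 174 176 177 179 178 179 178 179 178 179 181 178 179 178 179 176 178
  178 177 179 178 178 175 174 171 175 176 173 172]
 [153 157 160 163 169 169 169 171 172 175 174 176 176 178 177 179 178 178
  178 177 177 177 178 177 179 179 177 176 177 177]
 [120 123 125 130 134 135 135 138 145 153 156 158 165 170 167 170 171 171
  174 174 174 175 176 176 177 177 178 177 177 177]]
256.941502326612 169.517283403501 [0.5698 0.1631 0.128 ]
205.3466346153846 200.28485576923077 [0.5711 0.1676 0.128 ]
```

play_rows --series '[[[0, -0.03, 0.3], [0, 0, 0], 1], [[0, 0, 0.4], [0, 0, 0], 1], [[0, 0, 0.4], [0, 0, 0], 1], [[0, 0, 0.3], [0, 0, 0], 1], [[0, 0, 0], [0, 0, 0], 1]]'

```text
t: 11.45
position: [0.5709, 0.1664, 0.2409]
ee_rot: [1.0, -0.002, -0.001, 0.0]
contact_force: [-0.4, -0.2, -0.8]
finger_gap: 0.0094
```

play_rows --series '[[[0, 0, 0.08], [0, 0, 0], 1], [[0, 0, 0.08], [0, 0, 0], 1], [[0, 0, 0.08], [0, 0, 0], 1], [[0, 0, 0.04], [0, 0, 0], 1], [[0, 0, 0], [0, 0, 0], 1]]'

```text
t: 11.95
position: [0.5713, 0.1665, 0.2355]
ee_rot: [1.0, -0.002, -0.0, 0.0]
contact_force: [-0.3, -0.5, -0.3]
finger_gap: 0.0094
```

play_rows --series '[[[0, 0, 0.06], [0, 0, 0], 1], [[0, 0, 0.04], [0, 0, 0], 1], [[0, 0, 0], [0, 0, 0], 1]]'

```text
t: 12.25
position: [0.5713, 0.1665, 0.2329]
ee_rot: [1.0, -0.002, -0.0, 0.0]
contact_force: [-0.4, -0.0, 0.0]
finger_gap: 0.0097
```

play_rows --series '[[[0, 0, 0.05], [0, 0, 0], 1], [[0, 0, 0.03], [0, 0, 0], 1], [[0, 0, 0], [0, 0, 0], 1]]'

```text
t: 12.55
position: [0.5713, 0.1665, 0.2309]
ee_rot: [1.0, -0.002, -0.0, 0.0]
contact_force: [1.3, 1.0, -0.1]
finger_gap: 0.0094
```

Run:
```python
from h2 import *
im,d=get_image("side");a=cv2.resize(im[130:190,230:285],(550,600),interpolation=cv2.INTER_CUBIC);cv2.imwrite("pics/s4.png",a)
s=state();print(s["contact_force"],s["torque"],s["position"])
```

```text
[-0.04522832 -0.42911639 -0.0739239 ] [-0.00927852 -0.01153595  0.02685274] [0.57130202 0.16652073 0.23095166]
```

View pics/s4.png

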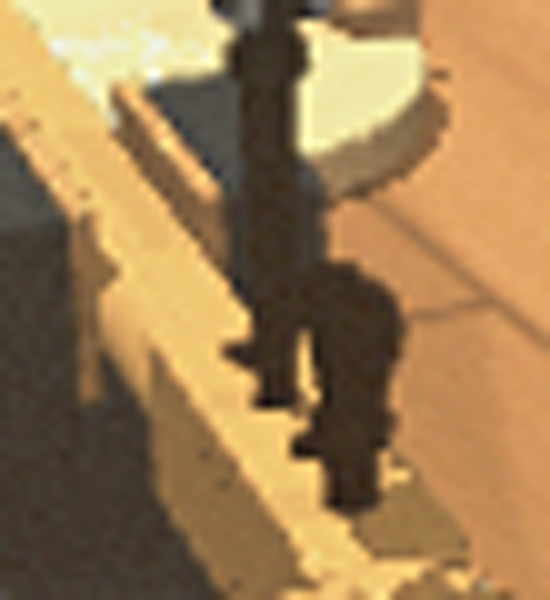

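The tip is over the hole at px (257,170), with no contact force at about 4 mm below the mouth, so it has probably entered. I'll keep lowering.

play_rows --series '[[[0, 0, 0.08], [0, 0, 0], 1], [[0, 0, 0.08], [0, 0, 0], 1], [[0, 0, 0], [0, 0, 0], 1]]'

```text
t: 12.9
position: [0.5712, 0.1665, 0.2266]
ee_rot: [1.0, -0.002, -0.0, 0.0]
contact_force: [1.0, -1.1, -0.1]
finger_gap: 0.0096
```

play_rows --series '[[[0, 0, 0.08], [0, 0, 0], 1], [[0, 0, 0.08], [0, 0, 0], 1], [[0, 0, 0], [0, 0, 0], 1]]'

```text
t: 13.2
position: [0.5712, 0.1665, 0.2226]
ee_rot: [1.0, -0.002, -0.0, 0.0]
contact_force: [0.3, 0.9, -0.9]
finger_gap: 0.0094
```

play_rows --series '[[[0, 0, 0.15], [0, 0, 0], 1], [[0, 0, 0.15], [0, 0, 0], 1], [[0, 0, 0.15], [0, 0, 0], 1], [[0, 0, 0.15], [0, 0, 0], 1], [[0, 0, 0], [0, 0, 0], 1]]'

```text
t: 13.7
position: [0.5711, 0.1664, 0.2073]
ee_rot: [1.0, -0.002, -0.0, 0.0]
contact_force: [-1.4, 0.2, -0.2]
finger_gap: 0.0091
```

play_rows --series '[[[0, 0, 0.08], [0, 0, 0], 1], [[0, 0, 0.08], [0, 0, 0], 1], [[0, 0, 0.08], [0, 0, 0], 1], [[0, 0, 0.08], [0, 0, 0], 1], [[0, 0, 0], [0, 0, 0], 1]]'

```text
t: 14.2
position: [0.5712, 0.1665, 0.1997]
ee_rot: [1.0, -0.002, -0.0, 0.0]
contact_force: [-0.0, 1.0, -1.0]
finger_gap: 0.0096
```

play_rows --series '[[[0, 0, 0.08], [0, 0, 0], 1], [[0, 0, 0.08], [0, 0, 0], 1], [[0, 0, 0.08], [0, 0, 0], 1], [[0, 0, 0], [0, 0, 0], 1]]'

```text
t: 14.6
position: [0.5712, 0.1665, 0.1936]
ee_rot: [1.0, -0.002, -0.0, 0.0]
contact_force: [-0.6, 0.2, -0.8]
finger_gap: 0.0098
```

play_rows --series '[[[0, 0, 0.08], [0, 0, 0], 1], [[0, 0, 0.08], [0, 0, 0], 1], [[0, 0, 0.08], [0, 0, 0], 1], [[0, 0, 0], [0, 0, 0], 1]]'

```text
t: 15.0
position: [0.5712, 0.1665, 0.1877]
ee_rot: [1.0, -0.002, -0.0, 0.0]
contact_force: [-0.4, -0.1, -0.9]
finger_gap: 0.0094
```

play_rows --series '[[[0, 0, 0.08], [0, 0, 0], 1], [[0, 0, 0.08], [0, 0, 0], 1], [[0, 0, 0.08], [0, 0, 0], 1], [[0, 0, 0], [0, 0, 0], 1]]'

```text
t: 15.4
position: [0.5712, 0.1665, 0.1817]
ee_rot: [1.0, -0.002, -0.0, 0.0]
contact_force: [-0.4, 0.3, -0.3]
finger_gap: 0.0094
```

play_rows --series '[[[0, 0, 0.08], [0, 0, 0], 1], [[0, 0, 0.08], [0, 0, 0], 1], [[0, 0, 0.08], [0, 0, 0], 1], [[0, 0, 0], [0, 0, 0], 1]]'

```text
t: 15.8
position: [0.5712, 0.1665, 0.1757]
ee_rot: [1.0, -0.002, -0.0, 0.0]
contact_force: [-0.2, 0.2, -0.6]
finger_gap: 0.0094
```

play_rows --series '[[[0, 0, 0.08], [0, 0, 0], 1], [[0, 0, 0.08], [0, 0, 0], 1], [[0, 0, 0], [0, 0, 0], 1]]'

```text
t: 16.1
position: [0.5713, 0.1665, 0.1717]
ee_rot: [1.0, -0.002, -0.0, 0.0]
contact_force: [-0.9, -0.3, -1.6]
finger_gap: 0.0093
```

play_rows --series '[[[0, 0, 0.08], [0, 0, 0], 1], [[0, 0, 0.08], [0, 0, 0], 1], [[0, 0, 0], [0, 0, 0], 1]]'

```text
t: 16.4
position: [0.5712, 0.1665, 0.1677]
ee_rot: [1.0, -0.002, -0.0, 0.0]
contact_force: [-1.3, -0.2, -0.5]
finger_gap: 0.0097
```

play_rows --series '[[[0, 0, 0.06], [0, 0, 0], 1], [[0, 0, 0], [0, 0, 0], 1]]'

```text
t: 16.6
position: [0.5712, 0.1665, 0.1664]
ee_rot: [1.0, -0.002, -0.0, 0.0]
contact_force: [-1.6, -0.3, 0.2]
finger_gap: 0.0096
```

play_rows --series '[[[0, 0, 0.04], [0, 0, 0], 1], [[0, 0, 0], [0, 0, 0], 1]]'

```text
t: 16.8
position: [0.5713, 0.1665, 0.1654]
ee_rot: [1.0, -0.002, -0.0, 0.0]
contact_force: [-3.2, -0.9, 0.4]
finger_gap: 0.0092
```

play_rows --series '[[[0, 0, 0.04], [0, 0, 0], 1], [[0, 0, 0], [0, 0, 0], 1]]'

```text
t: 17.0
position: [0.5713, 0.1665, 0.1644]
ee_rot: [1.0, -0.002, -0.0, 0.0]
contact_force: [-2.8, -1.1, 1.6]
finger_gap: 0.0097
```

Fx is about -3 N, so the peg is slightly off towards +x. I'll nudge it towards -x.

play_rows --series '[[[-0.012, 0.004, 0], [0, 0, 0], 1], [[0, 0, 0], [0, 0, 0], 1], [[0, 0, 0], [0, 0, 0], 1]]'

```text
t: 17.3
position: [0.5711, 0.1665, 0.1646]
ee_rot: [1.0, -0.002, 0.0, -0.0]
contact_force: [-1.1, -0.9, -0.1]
finger_gap: 0.0096
```

play_rows --series '[[[0, 0, 0.03], [0, 0, 0], 1], [[0, 0, 0], [0, 0, 0], 1], [[0, 0, 0], [0, 0, 0], 1]]'

```text
t: 17.6
position: [0.5711, 0.1665, 0.1637]
ee_rot: [1.0, -0.002, 0.0, -0.0]
contact_force: [-0.1, -1.2, -0.6]
finger_gap: 0.0101
```

```bash
python3 -c "
from rig import *
s=state();print(s['contact_force'],s['torque'],s['position'],s['t'])"
```

```text
[-0.09210041 -1.16600091 -0.57337094] [0.00894562 0.12820154 0.05763742] [0.57106195 0.16645131 0.16370735] 17.6
```

play_rows --series '[[[0, 0.004, 0.04], [0, 0, 0], 1], [[0, 0, 0], [0, 0, 0], 1], [[0, 0, 0], [0, 0, 0], 1]]'

```text
t: 17.9
position: [0.571, 0.1664, 0.1627]
ee_rot: [1.0, -0.002, -0.0, -0.0]
contact_force: [-0.9, 0.3, 0.0]
finger_gap: 0.0096
```

play_rows --series '[[[0, 0, 0.04], [0, 0, 0], 1], [[0, 0, 0], [0, 0, 0], 1], [[0, 0, 0], [0, 0, 0], 1]]'

```text
t: 18.2
position: [0.571, 0.1663, 0.1617]
ee_rot: [1.0, -0.002, -0.0, 0.0]
contact_force: [-0.2, 1.1, -0.3]
finger_gap: 0.0097
```

play_rows --series '[[[0, 0, 0.04], [0, 0, 0], 1], [[0, 0, 0], [0, 0, 0], 1], [[0, 0, 0], [0, 0, 0], 1]]'

```text
t: 18.5
position: [0.571, 0.1663, 0.1607]
ee_rot: [1.0, -0.002, -0.0, 0.0]
contact_force: [-1.5, 0.7, -0.3]
finger_gap: 0.0094
```

play_rows --series '[[[-0.004, 0, 0.04], [0, 0, 0], 1], [[0, 0, 0], [0, 0, 0], 1], [[0, 0, 0], [0, 0, 0], 1]]'

```text
t: 18.8
position: [0.571, 0.1664, 0.1598]
ee_rot: [1.0, -0.002, 0.0, -0.0]
contact_force: [-0.7, 0.8, -0.9]
finger_gap: 0.0091
```

play_rows --series '[[[0, 0, 0.04], [0, 0, 0], 1], [[0, 0, 0], [0, 0, 0], 1], [[0, 0, 0], [0, 0, 0], 1]]'

```text
t: 19.1
position: [0.571, 0.1663, 0.1588]
ee_rot: [1.0, -0.002, 0.0, -0.0]
contact_force: [0.4, 0.5, 1.3]
finger_gap: 0.0099
```

play_rows --series '[[[0, 0, 0.04], [0, 0, 0], 1], [[0, 0, 0], [0, 0, 0], 1], [[0, 0, 0], [0, 0, 0], 1]]'

```text
t: 19.4
position: [0.571, 0.1663, 0.1578]
ee_rot: [1.0, -0.002, 0.0, -0.0]
contact_force: [-1.0, 0.6, 2.2]
finger_gap: 0.0095
```

play_rows --series '[[[0, 0, 0.04], [0, 0, 0], 1], [[0, 0, 0.04], [0, 0, 0], 1], [[0, 0, 0], [0, 0, 0], 1]]'

```text
t: 19.7
position: [0.571, 0.1663, 0.1559]
ee_rot: [1.0, -0.002, 0.0, -0.0]
contact_force: [-2.3, 1.4, 5.0]
finger_gap: 0.0094
```

play_rows --series '[[[0, 0, 0.04], [0, 0, 0], 1], [[0, 0, 0.04], [0, 0, 0], 1], [[0, 0, 0], [0, 0, 0], 1]]'

```text
t: 20.0
position: [0.571, 0.1664, 0.1542]
ee_rot: [1.0, -0.002, 0.0, -0.0]
contact_force: [-3.6, -0.4, 7.0]
finger_gap: 0.0101
```

play_rows --series '[[[0, 0, 0.04], [0, 0, 0], 1], [[0, 0, 0], [0, 0, 0], 1], [[0, 0, 0], [0, 0, 0], 1]]'

```text
t: 20.3
position: [0.5711, 0.1664, 0.1535]
ee_rot: [1.0, -0.002, 0.0, -0.0]
contact_force: [-4.5, -0.4, 8.4]
finger_gap: 0.0096
```

play_rows --series '[[[-0.014, 0, 0], [0, 0, 0], 1], [[0, 0, 0.04], [0, 0, 0], 1], [[0, 0, 0], [0, 0, 0], 1]]'

```text
t: 20.6
position: [0.571, 0.1664, 0.1527]
ee_rot: [1.0, -0.002, 0.001, -0.0]
contact_force: [-3.2, -0.0, 10.8]
finger_gap: 0.0099
```

```bash
python3 -c "
from rig import *
s=state();print(s['contact_force'],s['torque'],s['position'],s['t'])"
```

```text
[-3.21283956e+00 -4.68032743e-03  1.08223772e+01] [-0.07854167  0.55014415  0.04572789] [0.57097841 0.16637025 0.15271593] 20.6
```

play_rows --series '[[[-0.016, 0, 0.02], [0, 0, 0], 1], [[0, 0, 0.02], [0, 0, 0], 1], [[0, 0, 0], [0, 0, 0], 1]]'

```text
t: 20.9
position: [0.5709, 0.1664, 0.1521]
ee_rot: [1.0, -0.002, 0.001, -0.0]
contact_force: [-0.7, -1.4, 12.8]
finger_gap: 0.0092
```

play_rows --series '[[[-0.006, 0, 0.04], [0, 0, 0], 1], [[0, 0, 0], [0, 0, 0], 1], [[0, 0, 0], [0, 0, 0], 1]]'

```text
t: 21.2
position: [0.5709, 0.1664, 0.1514]
ee_rot: [1.0, -0.002, 0.002, -0.0]
contact_force: [-0.8, 0.1, 14.2]
finger_gap: 0.0097
```

play_rows --series '[[[0, 0, 0.04], [0, 0, 0], 1], [[0, 0, 0], [0, 0, 0], 1], [[0, 0, 0], [0, 0, 0], 1]]'

```text
t: 21.5
position: [0.5709, 0.1664, 0.1506]
ee_rot: [1.0, -0.002, 0.002, -0.0]
contact_force: [-2.1, -1.3, 15.2]
finger_gap: 0.0093
```

play_rows --series '[[[-0.006, 0, 0.04], [0, 0, 0], 1], [[0, 0, 0], [0, 0, 0], 1], [[0, 0, 0], [0, 0, 0], 1]]'

```text
t: 21.8
position: [0.5709, 0.1664, 0.1499]
ee_rot: [1.0, -0.002, 0.002, -0.0]
contact_force: [-2.9, -1.5, 18.6]
finger_gap: 0.0097
```

play_rows --series '[[[0, 0, 0.04], [0, 0, 0], 1], [[0, 0, 0], [0, 0, 0], 1], [[0, 0, 0], [0, 0, 0], 1]]'

```text
t: 22.1
position: [0.5709, 0.1664, 0.1491]
ee_rot: [1.0, -0.002, 0.002, -0.0]
contact_force: [-2.4, -0.9, 19.8]
finger_gap: 0.0096
```

About 19.5 N pressed. Now I'll unload and pull up gradually.

play_rows --series '[[[0, 0, -0.04], [0, 0, 0], 1], [[0, 0, -0.04], [0, 0, 0], 1], [[0, 0, -0.04], [0, 0, 0], 1], [[0, 0, -0.03], [0, 0, 0], 1], [[0, 0, 0], [0, 0, 0], 1]]'

```text
t: 22.6
position: [0.5708, 0.1664, 0.1514]
ee_rot: [1.0, -0.002, 0.001, -0.0]
contact_force: [3.3, 0.5, 5.7]
finger_gap: 0.0093
```

play_rows --series '[[[0, 0, -0.02], [0, 0, 0], 1], [[0, 0, 0], [0, 0, 0], 1], [[0, 0, 0], [0, 0, 0], 1]]'

```text
t: 22.9
position: [0.5707, 0.1664, 0.1516]
ee_rot: [1.0, -0.002, 0.001, -0.0]
contact_force: [6.1, 0.9, 3.9]
finger_gap: 0.0097
```

play_rows --series '[[[0.016, 0, -0.02], [0, 0, 0], 1], [[0.014, 0, -0.02], [0, 0, 0], 1], [[0, 0, 0], [0, 0, 0], 1]]'

```text
t: 23.2
position: [0.5708, 0.1664, 0.152]
ee_rot: [1.0, -0.002, 0.0, -0.0]
contact_force: [4.9, 1.4, 3.4]
finger_gap: 0.0094
```

play_rows --series '[[[0.008, 0, -0.02], [0, 0, 0], 1], [[0, 0, 0], [0, 0, 0], 1], [[0, 0, 0], [0, 0, 0], 1]]'

```text
t: 23.5
position: [0.5708, 0.1663, 0.1523]
ee_rot: [1.0, -0.002, -0.0, 0.0]
contact_force: [3.6, 0.8, 0.3]
finger_gap: 0.0097
```

play_rows --series '[[[0, 0, -0.02], [0, 0, 0], 1], [[0, 0, 0], [0, 0, 0], 1], [[0, 0, 0], [0, 0, 0], 1]]'

```text
t: 23.8
position: [0.5708, 0.1663, 0.1527]
ee_rot: [1.0, -0.002, -0.0, 0.0]
contact_force: [5.5, 1.6, -2.1]
finger_gap: 0.0096
```

play_rows --series '[[[0.016, 0, -0.02], [0, 0, 0], 1], [[0, 0, 0], [0, 0, 0], 1], [[0, 0, 0], [0, 0, 0], 1]]'

```text
t: 24.1
position: [0.5709, 0.1663, 0.1531]
ee_rot: [1.0, -0.002, -0.001, 0.0]
contact_force: [1.3, 2.9, -3.0]
finger_gap: 0.0096
```

play_rows --series '[[[0.012, 0, -0.02], [0, 0, 0], 1], [[0, 0, 0], [0, 0, 0], 1], [[0, 0, 0], [0, 0, 0], 1]]'

```text
t: 24.4
position: [0.571, 0.1663, 0.1535]
ee_rot: [1.0, -0.002, -0.001, 0.0]
contact_force: [-1.7, 2.3, -4.7]
finger_gap: 0.0099
```

play_rows --series '[[[0, -0.004, -0.02], [0, 0, 0], 1], [[0, 0, 0], [0, 0, 0], 1], [[0, 0, 0], [0, 0, 0], 1]]'

```text
t: 24.7
position: [0.5711, 0.1663, 0.154]
ee_rot: [1.0, -0.002, -0.001, 0.0]
contact_force: [-3.6, 1.4, -9.4]
finger_gap: 0.0097
```

play_rows --series '[[[0, 0, -0.02], [0, 0, 0], 1], [[0, 0, 0], [0, 0, 0], 1], [[0, 0, 0], [0, 0, 0], 1]]'

```text
t: 25.0
position: [0.5711, 0.1664, 0.1545]
ee_rot: [1.0, -0.002, -0.001, 0.0]
contact_force: [-5.3, 0.4, -12.8]
finger_gap: 0.0091
```

```bash
python3 -c "
from rig import *
s=state();print(s['contact_force'],s['torque'],s['position'],s['t'])"
```

```text
[ -5.32633785   0.42094346 -12.81369384] [0.17509853 1.05206386 0.00329576] [0.57111746 0.16636198 0.15453583] 25.0
```

Force read -12.8 N, higher than planned, so I'm backing off slightly and holding.

play_rows --series '[[[-0.008, 0, 0.022], [0, 0, 0], 1], [[0, 0, 0], [0, 0, 0], 1], [[0, 0, 0], [0, 0, 0], 1]]'

```text
t: 25.3
position: [0.5711, 0.1664, 0.1544]
ee_rot: [1.0, -0.002, -0.0, 0.0]
contact_force: [-4.2, 0.8, -11.1]
finger_gap: 0.0097
```

play_rows --series '[[[0, 0, 0], [0, 0, 0], 1], [[0, 0, 0], [0, 0, 0], 1], [[0, 0, 0], [0, 0, 0], 1], [[0, 0, 0], [0, 0, 0], 1]]'

```text
t: 25.7
position: [0.5711, 0.1664, 0.1544]
ee_rot: [1.0, -0.002, -0.0, 0.0]
contact_force: [-5.1, 0.8, -10.6]
finger_gap: 0.0098
```

play_rows --series '[[[0, 0, 0], [0, 0, 0], 1], [[0, 0, 0], [0, 0, 0], 1], [[0, 0, 0], [0, 0, 0], 1], [[0, 0, 0], [0, 0, 0], 1]]'

```text
t: 26.1
position: [0.5711, 0.1664, 0.1543]
ee_rot: [1.0, -0.002, -0.0, 0.0]
contact_force: [-5.5, 1.2, -11.1]
finger_gap: 0.0094
```

play_rows --series '[[[-0.012, 0, 0.02], [0, 0, 0], 1], [[0, 0, 0], [0, 0, 0], 1], [[0, 0, 0], [0, 0, 0], 1]]'

```text
t: 26.4
position: [0.5711, 0.1664, 0.1541]
ee_rot: [1.0, -0.002, 0.0, 0.0]
contact_force: [-4.2, 0.5, -8.2]
finger_gap: 0.0096
```

play_rows --series '[[[0, 0, 0], [0, 0, 0], 1], [[0, 0, 0], [0, 0, 0], 1], [[0, 0, 0], [0, 0, 0], 1], [[0, 0, 0], [0, 0, 0], 1], [[0, 0, 0], [0, 0, 0], 1]]'

```text
t: 26.9
position: [0.5711, 0.1664, 0.154]
ee_rot: [1.0, -0.002, 0.0, 0.0]
contact_force: [-4.7, 0.4, -8.8]
finger_gap: 0.0097
```

play_rows --series '[[[0, 0, 0], [0, 0, 0], 1], [[0, 0, 0], [0, 0, 0], 1], [[0, 0, 0], [0, 0, 0], 1], [[0, 0, 0], [0, 0, 0], 1], [[0, 0, 0], [0, 0, 0], 1]]'

```text
t: 27.4
position: [0.5711, 0.1664, 0.154]
ee_rot: [1.0, -0.002, 0.0, 0.0]
contact_force: [-4.5, -0.7, -8.9]
finger_gap: 0.0094
```

Held at about 9 N for a second with no creep. Now I'll unload to zero and release.

play_rows --series '[[[-0.012, 0, 0.03], [0, 0, 0], 1], [[-0.008, 0, 0.03], [0, 0, 0], 1], [[0, 0, 0.02], [0, 0, 0], 1], [[0, 0, 0], [0, 0, 0], 1], [[0, 0, 0], [0, 0, 0], 1]]'

```text
t: 27.9
position: [0.571, 0.1664, 0.1526]
ee_rot: [1.0, -0.002, 0.001, -0.0]
contact_force: [-1.3, -1.5, -0.5]
finger_gap: 0.0095
```

play_rows --series '[[[0, 0, 0], [0, 0, 0], 0.6], [[0, 0, 0], [0, 0, 0], 0.3], [[0, 0, 0], [0, 0, 0], 0], [[0, 0, 0], [0, 0, 0], 0], [[0, 0, 0], [0, 0, 0], 0]]' --force 20

```text
t: 28.4
position: [0.5706, 0.1665, 0.1521]
ee_rot: [1.0, -0.002, 0.0, -0.0]
contact_force: [0.5, -1.0, -0.0]
finger_gap: 0.0429
```

play_rows --series '[[[0, 0, -0.2], [0, 0, 0], 0], [[0, 0, -0.5], [0, 0, 0], 0], [[0, 0, -0.7], [0, 0, 0], 0], [[0, 0, -0.8], [0, 0, 0], 0], [[0, 0, -0.8], [0, 0, 0], 0]]'

```text
t: 28.9
position: [0.5706, 0.1664, 0.2289]
ee_rot: [1.0, -0.002, 0.0, -0.0]
contact_force: [0.6, -0.3, -0.3]
finger_gap: 0.0429
```

play_rows --series '[[[0, 0, -0.6], [0, 0, 0], 0], [[0, 0, -0.3], [0, 0, 0], 0], [[0, 0, 0], [0, 0, 0], 0]]'

```text
t: 29.2
position: [0.5708, 0.1665, 0.2509]
ee_rot: [1.0, -0.002, 0.001, -0.0]
contact_force: [-0.7, -0.2, -0.6]
finger_gap: 0.0427
```

Run:
```python
from h2 import *
im,d=get_image("side");a=cv2.resize(im[130:190,230:285],(550,600),interpolation=cv2.INTER_CUBIC);cv2.imwrite("pics/s5.png",a)
print([(np.round(o["point"],3).tolist(),round(o["conf"],2)) for o in spot_point("side","peg_head")])
C=np.load("cal.npy",allow_pickle=True).item()["side"]
P,col,uv=cloud("side",im,d,[.54,.13,.135],[.60,.2,.21],C);P=P[col.max(1)<75]
print(len(P),P.mean(0),P.min(0),P.max(0));s=state();print(s["contact_force"],s["position"],s["t"])
```

```text
[([0.522, -0.369, 0.123], 0.89), ([0.57, 0.171, 0.166], 0.43)]
122 [0.56905937 0.16078173 0.16118152] [0.56235256 0.14793618 0.13616418] [0.57960003 0.17993763 0.18243664]
[ 0.02222891  0.07817798 -0.6245611 ] [0.57037442 0.16638635 0.24902975] 29.3
```

View pics/s5.png

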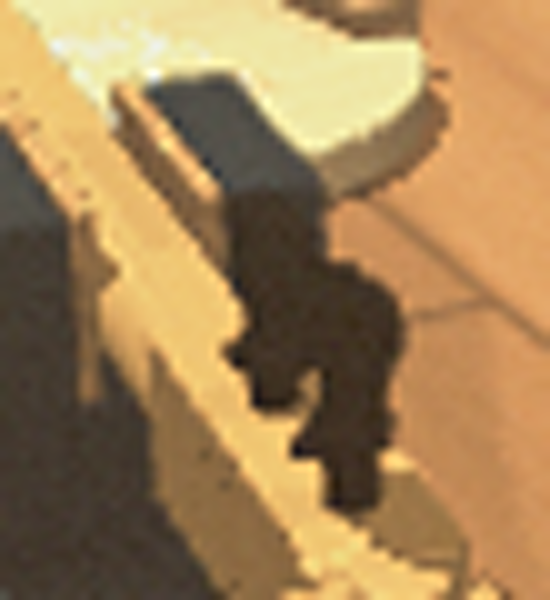

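The peg stands upright in the hole at crop (270,340), next to the fitted peg. Its head is at z about 0.166, roughly 38 mm above the mouth. The gripper is clear, so I'll hand in.

```bash
python3 -c "
from rig import *
print(finish_job())"
```

```text
the job is handed in; nothing more can be done
None
```

The full-size peg is in the empty peg hole, pressed home, pull-tested, released and handed in. `finish_job()` gives no verdict, so this rests on my own readings.

- **Pressing:** I pressed the peg down to about 19.8 N, slightly over the 18 N asked but under the 24 N limit.
- **Pull test:** I raised the pull in small steps. It overshot to one reading of 12.8 N, close to the 13 N limit; sensor noise is about 1 N and I only read between moves. I backed off and held about 11 N for roughly 1 s, then about 9 N for another second. The tool height stayed steady during both holds, so there was no sign of creep.
- **Side force:** it reached about 6 N at times during pressing and pulling. I nudged it down but never fully removed it; it was about 2 N when I let go.
- **Last checks:**
  - One camera put the thumb-piece about 38 mm above the hole, while the tool height at contact suggests 40–43 mm. Both are inside the 30–47 mm range.
  - In the picture the peg looks upright in its hole next to the fitted peg, but I did not measure its tilt.
  - The force on the tool was near zero with the gripper clear above.
- **Other objects:** the robot met no unexpected contact, but I did not re-measure the other pegs or the things on the bench afterwards.
- **Time:** the run took about 29 s of the 64 s allowed.

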